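# Take the cutter head off the bench dicer for washing

### The job

Take the cutter head off the dicer for washing: first switch the dicer off by pushing its lever fully over, away from the robot and towards the cutter head, press the release button fully down (it stays down by itself), turn the cutter head a quarter turn anticlockwise by its grip bar, and lift it straight off. Stand the head upright and gently, not dropped, on the floor of the shallow wash tray beside the spare disc lying there, let go, and leave everything else where it is with the dicer switched off.

Things in the scene. Friction and masses are not known exactly. Their poses are not given: they have to be found in the camera images.
- dicer: white box-shaped motor base of the dicer, fixed, 236 (its x) x 140 (its y) x 70 mm high; origin at the centre of its underside, z up. Its -x end carries the controls and faces the robot roughly; on its +x end stands the bayonet socket, with the cutter head in it. On the deck (z = 70 mm), seen from the robot: lever at x -78, y +40 mm; button at x -78, y -42 mm; socket axis at x +50, y 0.
- socket (a point): on the axis of the bayonet socket, at the floor on which the head rests (dicer x +50, y 0, z 76 mm). The socket is a steel ring of 112 mm outer diameter and 16 mm high; two inward lips on the dicer's +y and -y sides overhang the head's two lugs; the gaps between the lips are on the +x and -x sides. Stops end the head's turn at both ends (about 92 degrees anticlockwise of the locked position); it can be lifted from about 65 degrees of turn onwards, best at 80 to 90.
- switch (a joint): dicer's toggle lever, hinge angle in rad: near 0 (0 to 0.12) it is on, leaning to the dicer's -x (towards the robot); 1.0 is its stop, off, leaning to the dicer's +x (away from the robot). It stays where it is left; about 1.5 N at the ball moves it. Its pivot is at dicer x -78, y +40, z 92 mm.
- switch_tip (a point): centre of the lever's black ball (diameter 26 mm), 50 mm from its pivot; it moves 48 mm along the dicer's x from on to off and stands at about z 136 mm at both ends, 142 mm midway
- release (a joint): travel of the release button, m: 0 up, 0.0115 fully down. It stops hard there and stays down by friction; about 3 N moves it. Up, its two pawls block the head from turning; they free the head at 0.010 or more.
- release_top (a point): centre of the top of the round grey button (diameter 30 mm, in a dark collar of 40 mm diameter); the top stands 96 mm above the table when up, 84.5 mm when down, and the collar 82 mm
- head: the steel cutter head, loose, about 0.45 kg: a slotted drum (diameter 72 mm below, 66 mm at its top, 50 mm high) with a black grip bar across its top, 84 mm high overall. Origin at the centre of its underside, z up along its axis. Two lugs (8 mm thick, reaching 46 mm from the axis) stick out at the bottom along its +y and -y. Locked, its x and y axes match the dicer's (within 3 degrees); it comes off when turned about 90 degrees anticlockwise seen from above.
- head_grip (a point): centre of the grip bar, 70 mm above the head's underside. The bar is 22 mm thick (head x), 76 mm long (head y), and spans 50 to 84 mm above the head's underside; it is free on both sides above the drum's top at 50 mm
- tray: the shallow aluminium wash tray with drain holes, fixed, 170 (its x) x 240 (its y) x 30 mm high, walls and floor 4 mm; origin at the centre of its underside. It stands to the left or the right of the dicer; the clear tub stands on the other side. The spare disc lies in its +y half; its -y half is free for the head (best about tray x 0, y -55 mm).
- disc: spare cutting disc, steel, diameter 68, 10 mm thick, lying on the tray's floor in the tray's +y half, loose; origin at the centre of its underside
- tub: bystander: deep clear plastic tub 170 x 240 x 100 mm high, loose; origin at the centre of its underside
- scraper: bystander: steel bench scraper with white grip, 100 x 140 x 18 mm, lying on the white board beyond the dicer; origin at its underside
- spatula: bystander: spatula, 240 mm long, lying on the white board (6 mm thick); origin mid-length at its underside
- beaker: bystander: small white beaker, diameter 54, 60 mm high, on the table near the robot; origin at the centre of its underside
- soap: bystander: white bottle, diameter 70, 170 mm high, far left; origin at the centre of its underside
- jar: bystander: glass jar with steel lid, diameter 68, 85 mm high, far right; origin at the centre of its underside
- bowl: bystander: steel bowl, diameter 130, 50 mm high, far left; origin at the centre of its underside
There are look-alikes about, which are no part of the job. Leave any orange look-alike of the head alone.

How it is judged:
By the outcome, as a careful person would: the job done as asked, in the order asked, and still so for the second after the job is handed in, with the robot touching nothing.
It also fails if it takes over 58 s, if anything falls off the work surface, if the arm or the gripper's body presses on something with over 40 N, if the wrist force passes 120 N, or if a joint passes its speed limit or range.

### The arm

A 7-joint arm with a two-finger parallel gripper is mounted at the origin on the work surface. World frame = base frame: x ahead of the robot, y to its left, z up, the work surface at z = 0. Lengths are in mm, angles in rad, forces in N, time in s.
With the tool pointing down it reaches from about 375 to 925 mm from the base axis. Payload 3.1 kg.
Tool frame: the origin (TCP) lies where the fingers leave the gripper's body, on its centre line; the fingertips stand 73 mm ahead of it and the grasp point (between the pads) lies 54 mm ahead of it; z points along the fingers, y is the direction in which the jaws open and shut (so a half turn about z gives the same grasp; the last joint's range is limited). The gripper opens to 85 mm and grips with 20 to 120 N. Pads are 22 mm wide; open, the fingers measure 114 mm over their backs; the gripper's body (76 mm by 85 mm) begins 54 mm behind the grasp point. The pads swing forward as they close: fully open they stand 13 mm farther back than shut.
Start: joints at [-1.287, 0.383, 0.044, 1.598, -0.018, 1.161, -0.05], TCP at [242.164, 603.209, 303.869] pointing down, gripper open.
Joint ranges: [-2.61, 2.61], [-0.41, 2.15], [-1.48, 1.57], [0, 2.5], [-1.57, 4.71], [0.05, 1.97], [-2.85, 2.85]. Speed limits (rad/s): [2.79, 2.79, 3.14, 3.14, 3.14, 3.14, 3.14].

### API

Orientations are given as a unit quaternion [x, y, z, w].
In Python, from plant import env gives the robot as it stands. Calls block until the motion is done:
- env.goto(position, orientation): joint-space move of the TCP to a pose.
- env.servo_line(position, velocity=150, ori=None): straight line of the TCP; ori=None keeps the orientation; velocity is the mean speed in mm/s.
- env.move_j(angles): joint-space move.
- env.open_gripper() and env.clamp(): open the fingers fully, or close them until they stop; the grip force is fixed at half the most.
- env.hold(seconds).
- env.solve_ik(position, orientation): joint angles nearest the present ones, or None.
- env.read_camera(name): name is "scene" or "top" or "wrist"; returns a dict with "color" (384x512x3 uint8, red, green, blue), "range_z" (384x512 float32, mm along the optical axis (not along the pixel's ray), 0 where there is no reading), "mtx" (3x3 intrinsics, pixels), "rvec" (rotation vector, rad) and "tvec" (3), from world to camera coordinates, as OpenCV has them; the wrist camera has in their place "tool_from_camera" (4x4, takes a point from camera to tool coordinates, whose origin is the TCP and whose axes are the flange's). Camera axes: x right, y down, z forward; pixel columns grow to the right and rows downward; lengths in mm; the calibration is good to about 2 mm. A picture is of the moment at which its call begins: read the wrist's pose just before it.
A pose or a line that the arm cannot do raises env.IKError and nothing moves.
- env.finish_job(): hands the job in, once; it reports no verdict.
Trained networks look in a picture, given as the dict that the camera call returned (one of the last four; its "shot" number tells which), for a name from the list of things; names that differ only in an ending like _2 or _b are one class to them, and where a whole thing is asked for, a point or a joint stands for the part that bears it (a point fixed in the world has none). Each returns a list of dicts, best first, with "confidence" (0 to 1); they miss things now and then, are a little off and sometimes report something else, mostly with a low value. They report only what shows in the picture. A call takes as long as a camera call. They do not tell look-alikes from the thing itself.
- env.spot_in(picture, name): "bbox" ([left, top, right, bottom] in pixels, round what is visible of it).
- env.outline_of(picture, name): "pixels" (384x512 bool, what is visible of it) and "bbox" ([left, top, right, bottom] in pixels, round what is visible of it).
Readings, each from a call of its own:
- env.get_time(): time.
- env.get_q(): joint angles.
- env.get_qvel(): joint speeds.
- env.get_joint_efforts(): joint torques, N m.
- env.get_ee_pos(): TCP position.
- env.get_eef_rot(): TCP orientation.
- env.get_contact_force(): force on the tool from outside, world axes, zero at the start.
- env.get_ft_torque(): the same for the moment, N m.
- env.get_gripper_width(): opening from 0.0 (shut) to 1.0 (fully open).
Only numpy, scipy, OpenCV 4.12 (cv2) and the standard library are available. Lean on these libraries where they do the work, as an engineer would, in place of code of your own. Each camera call takes 0.05 s, during which the arm holds its last target. There are 200 camera calls.

## Working session

There is one attempt and no reset: what is moved stays moved. The work goes in short steps, each a Python script; the robot and the scene stay as the last script left them, time stands still between calls to the robot, and variables do not carry over. Pictures are saved under pics/ and viewed, on a budget of 10 in all, crops included, one or two more only if the job needs it, and the job is handed in when it is done.

```bash
ls; mkdir -p pics; cat > h.py <<'E'
from plant import env
import numpy as np, cv2
from scipy.spatial.transform import Rotation as R
def cam(n):
    if n=="wrist":
        p=np.array(env.get_ee_pos());q=env.get_eef_rot();c=env.read_camera(n)
        T=np.eye(4);T[:3,:3]=R.from_quat(q).as_matrix();T[:3,3]=p
        c["W"]=T@np.array(c["tool_from_camera"])
    else:
        c=env.read_camera(n);M=np.eye(4);M[:3,:3]=cv2.Rodrigues(np.array(c["rvec"],float))[0];M[:3,3]=np.ravel(c["tvec"]);c["W"]=np.linalg.inv(M)
    return c
def cloud(c):
    K=np.array(c["mtx"]);z=c["range_z"].astype(float);v,u=np.mgrid[:z.shape[0],:z.shape[1]]
    P=np.stack([(u-K[0,2])/K[0,0]*z,(v-K[1,2])/K[1,1]*z,z],-1)
    P=P@c["W"][:3,:3].T+c["W"][:3,3];P[z<=0]=np.nan
    return P
def save(c,f,box=None,s=1):
    im=c["color"][...,::-1]
    if box: im=im[box[1]:box[3],box[0]:box[2]]
    cv2.imwrite("pics/"+f,cv2.resize(im,None,fx=s,fy=s,interpolation=cv2.INTER_CUBIC))
E
python3 - <<'E'
from h import *
print(env.get_time(),env.get_eef_rot(),env.get_ee_pos())
for n in ["top","scene"]:
    c=cam(n);save(c,n+"0.png",s=1.5);P=cloud(c);np.savez("/tmp/%s0.npz"%n,P=P,col=c["color"])
    print(n,c["W"].round(2).tolist(),np.array(c["mtx"]).tolist())
    for k in ["head","dicer","switch_tip","release_top","tray","disc","tub"]:
        for d in env.outline_of(c,k)[:3]:
            q=P[d["pixels"]];print(k,round(d["confidence"],2),np.round(d["bbox"]),np.nanmedian(q,0).round(),np.nanpercentile(q[:,2],[5,95]).round())
print(env.get_time())
E
```

```text
pics
0.0 [ 1.89699279e-01  9.81841335e-01 -1.31953391e-03 -1.86742596e-04] [241.89617944 602.48477875 302.46094563]
top [[0.02, -1.0, 0.07, 456.1], [-1.0, -0.02, 0.0, 90.73], [0.0, -0.07, -1.0, 1331.79], [0.0, 0.0, 0.0, 1.0]] [[389.02511851077975, 0.0, 265.5362389483234], [0.0, 389.02511851077975, 191.021297828139], [0.0, 0.0, 1.0]]
head 0.89 [313. 247. 340. 269.] [ 328. -106.   53.] [ 6. 87.]
head 0.72 [291. 165. 321. 188.] [592. -28. 128.] [ 78. 162.]
head 0.6 [350. 270. 380. 292.] [ 266. -237.   51.] [ 5. 87.]
dicer 0.62 [270. 148. 332. 228.] [534.  -8.  72.] [ 64. 101.]
switch_tip 0.59 [268. 154. 330. 230.] [532.  -8.  72.] [ 65. 100.]
switch_tip 0.39 [272. 205. 285. 222.] [473.  52. 141.] [ 94. 151.]
switch_tip 0.26 [231. 250. 252. 264.] [330. 164.  19.] [ 3. 62.]
release_top 0.6 [251.  89. 274. 154.] [738. 100.  11.] [ 5. 26.]
release_top 0.44 [300. 211. 308. 221.] [465. -32.  96.] [ 92. 100.]
tray 0.82 [352. 186. 434. 239.] [ 473. -356.    5.] [ 0. 31.]
disc 0.86 [365. 196. 384. 220.] [ 500. -273.   14.] [10. 19.]
tub 0.86 [148. 175. 231. 234.] [498. 349.   5.] [ 0. 98.]
scene
[... 216 characters left out ...]
1.0]]
head 0.96 [229. 123. 246. 153.] [ 273. -231.   48.] [ 4. 84.]
head 0.93 [243. 145. 265. 169.] [340. -97.  49.] [ 6. 84.]
head 0.66 [196. 169. 219. 200.] [612. -14. 125.] [ 91. 159.]
dicer 0.89 [180. 166. 268. 229.] [565.  24.  68.] [16. 96.]
switch_tip 0.43 [255. 161. 265. 181.] [477.  56. 136.] [ 12. 148.]
switch_tip 0.34 [364. 278. 405. 343.] [617. 547. 102.] [ 11. 169.]
switch_tip 0.34 [114. 172. 142. 200.] [ 737. -257.   57.] [ 9. 85.]
release_top 0.68 [179. 168. 266. 233.] [564.  25.  68.] [21. 96.]
tray 0.65 [142. 130. 219. 183.] [ 473. -354.    5.] [ 1. 30.]
disc 0.7 [178. 159. 196. 170.] [ 503. -270.   13.] [ 9. 16.]
tub 0.69 [274. 195. 393. 301.] [476. 343.  41.] [ 2. 97.]
0.8
```

View pics/top0.png

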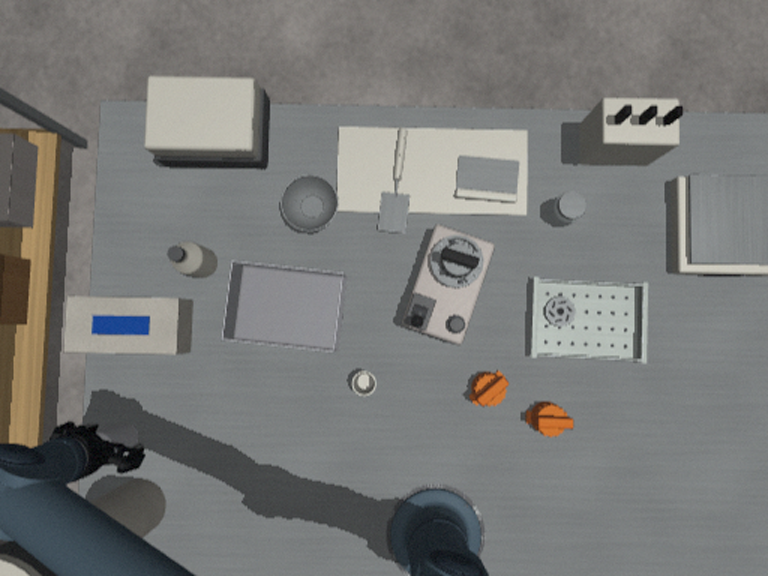

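View pics/scene0.png

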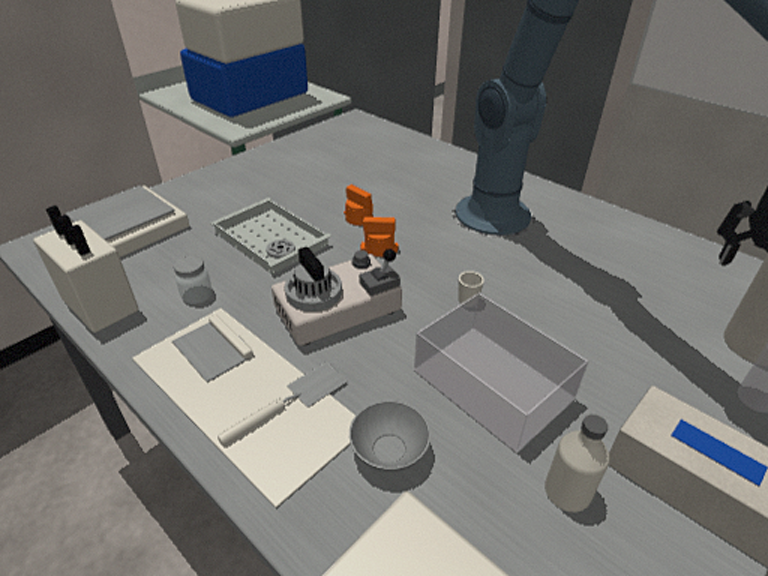

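The target is the steel drum with the black bar on the white dicer (top px 304,172). The two orange look-alikes at (325,258) and (365,279) stay untouched. The tray is on the right with the disc in its left (+y) half, and the lever is at (277,210), left of the button at (304,215). Next I fit the dicer and tray poses and take a close look with the wrist camera.

```bash
cat > fit.py <<'E'
from h import *
def rect(P,lo,hi,c,r):
    m=(P[...,2]>lo)&(P[...,2]<hi)&(np.hypot(P[...,0]-c[0],P[...,1]-c[1])<r)
    return cv2.minAreaRect(P[m][:,:2].astype(np.float32)),m.sum()
E
python3 - <<'E'
from fit import *
for n in ["top","scene"]:
    P=np.load(f"/tmp/{n}0.npz")["P"]
    print(n,"deck",rect(P,64,77,(540,0),150))
    print(n,"tray rim",rect(P,22,36,(473,-356),170))
    print(n,"disc",rect(P,9,20,(500,-273),45))
    print(n,"barTop",rect(P,152,166,(600,-25),60))
    print(n,"ball",rect(P,126,155,(474,52),30))
    print(n,"button",rect(P,90,102,(465,-32),25))
E
python3 - <<'E'
from h import *
from h import R
yaw=np.deg2rad(-20)
c0=np.array([540,-5])
for jy in [0,90,180,270]:
    # tool y axis at world angle yaw+jy, z down
    a=yaw+np.deg2rad(jy);y=np.array([np.cos(a),np.sin(a),0]);z=np.array([0,0,-1.]);x=np.cross(y,z)
    q=R.from_matrix(np.c_[x,y,z]).as_quat()
    for p in [(540,-5,380),(585,-22,205),(474,-410,140)]:
        s=env.solve_ik(list(p),q.tolist());print(jy,p,None if s is None else np.round(s,2))
c=env.read_camera("wrist");print(np.array(c["tool_from_camera"]).round(2).tolist(),c["mtx"])
E
```

```text
top deck (((551.6300048828125, -16.30431365966797), (139.23899841308594, 234.9788055419922), 71.87800598144531), np.int64(1623))
top tray rim (((480.0245056152344, -336.2054443359375), (260.51904296875, 177.68809509277344), 87.9584732055664), np.int64(615))
top disc (((497.66717529296875, -271.0178527832031), (82.70223999023438, 74.88902282714844), 12.003350257873535), np.int64(311))
top barTop (((599.5642700195312, -31.79193878173828), (74.5096435546875, 22.611228942871094), 73.19000244140625), np.int64(181))
top ball (((468.0419616699219, 53.20654296875), (21.390369415283203, 21.547840118408203), 0.8447069525718689), np.int64(54))
top button (((465.2950134277344, -32.4239501953125), (25.364219665527344, 25.78363609313965), 0.6572966575622559), np.int64(66))
scene deck (((554.1990966796875, -12.927078247070312), (138.77589416503906, 233.6876678466797), 72.66559600830078), np.int64(1102))
scene tray rim (((483.29644775390625, -333.8624267578125), (260.64910888671875, 180.80859375), 87.99332427978516), np.int64(410))
scene disc (((500.8128662109375, -270.5774230957031), (65.8305511474
[... 736 characters left out ...]
6 -0.29  0.94  1.43]
90 (474, -410, 140) [ 0.09  0.64  0.73  1.8  -0.53  0.91  2.28]
180 (540, -5, 380) [-0.58  0.11  0.55  1.79 -0.06  1.25  2.79]
180 (585, -22, 205) [ 0.89  0.75 -1.25  1.8   0.77  1.18  2.19]
180 (474, -410, 140) [-0.23  1.11  1.36  1.81 -1.16  1.28 -2.02]
270 (540, -5, 380) [-0.77  0.13  0.78  1.8  -0.09  1.25 -1.89]
270 (585, -22, 205) [-0.76  0.53  0.92  1.87 -0.5   0.99 -1.54]
270 (474, -410, 140) [-0.15  0.89  1.14  1.81 -0.92  1.09 -0.58]
[[-0.0, -0.96, -0.29, 73.91], [1.0, -0.0, -0.0, 0.44], [0.0, -0.29, 0.96, -69.36], [0.0, 0.0, 0.0, 1.0]] [[290.15531027   0.         257.93067758]
 [  0.         290.15531027 189.0840349 ]
 [  0.           0.           1.        ]]
```

```bash
cat >> fit.py <<'E'
def ori(deg):
    a=np.deg2rad(deg);y=np.array([np.cos(a),np.sin(a),0]);z=np.array([0,0,-1.]);x=np.cross(y,z)
    return R.from_matrix(np.c_[x,y,z]).as_quat().tolist()
def D(x,y,z,c=(552.5,-15.),yaw=-17.7):
    a=np.deg2rad(yaw);return [c[0]+x*np.cos(a)-y*np.sin(a),c[1]+x*np.sin(a)+y*np.cos(a),z]
E
python3 - <<'E'
from fit import *
env.goto(D(-5,0,330),ori(-17.7+90));print(env.get_time(),env.get_ee_pos())
env.clamp();print(env.get_time())
c=cam("wrist");save(c,"w1.png",s=1.5);P=cloud(c);np.savez("/tmp/w1.npz",P=P,col=c["color"])
print("deck",rect(P,64,77,(552,-15),145))
print("barTop",rect(P,152,166,(600,-30),60))
print("ball",rect(P,126,155,(470,54),30))
print("button",rect(P,90,102,(465,-31),25))
print(env.get_q(),env.get_contact_force(),env.get_gripper_width())
E
```

```text
3.2917 [547.91467651 -11.9430695  329.87217364]
4.0583
deck (((552.5701904296875, -15.989456176757812), (138.19261169433594, 233.0281982421875), 72.03638458251953), np.int64(11198))
barTop (((599.4456787109375, -31.09170913696289), (75.75892639160156, 20.935253143310547), 73.33597564697266), np.int64(664))
ball (((470.1097717285156, 52.79762649536133), (25.14768409729004, 24.990636825561523), 56.11859893798828), np.int64(796))
button (((466.3376770019531, -31.477962493896484), (28.468978881835938, 29.223600387573242), 68.321044921875), np.int64(704))
[-0.64934219  0.18745737  0.67545106  1.84247474 -0.12774333  1.15509607
  1.33114938] [0.02228494 0.59723108 0.05753958] 0.0003379140879635039
```

View pics/w1.png

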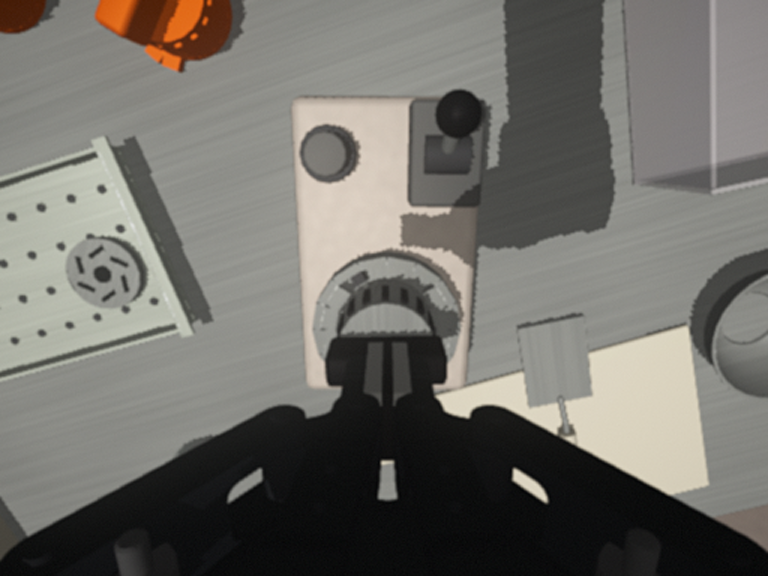

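The picture confirms the lever (px 306,75) leaning to the robot, so it is on. The button is at (218,102), and the steel head is in the socket at (258,230). All of these match the layout within 2 mm. Next is the lever push, then the button.

```bash
sed -i 's/c=(552.5,-15.),yaw=-17.7/c=(552.6,-15.7),yaw=-17.8/' fit.py
python3 - <<'E'
from fit import *
o=ori(72.2);ax=np.array(D(1,0,0))-np.array(D(0,0,0))
env.goto(D(-142,40,250),o)
env.servo_line(D(-142,40,201),120)
f0=np.array(env.get_contact_force())
env.servo_line(D(-83,40,201),50)
for x in np.arange(-81.5,-66,1.5):
    env.servo_line(D(x,40,201),25)
    f=(np.array(env.get_contact_force())-f0);print(round(x,1),f.round(1),(f@ax).round(1))
    if f@ax<-9: break
env.servo_line(D(x-14,40,201),120)
env.servo_line(D(x-14,40,240),150)
print(env.get_time())
c=cam("wrist");P=cloud(c);save(c,"w2.png",s=1.2)
print("ball",rect(P,126,155,D(-54,40,0)[:2],35),"exp",D(-54,40,0))
E
```

```text
-81.5 [ 0.5 -0.3 -0.7] 0.6
-80.0 [-0.3 -0.5 -0.5] -0.1
-78.5 [-1.5  0.8 -1.2] -1.6
-77.0 [-1.8 -0.7 -2. ] -1.5
-75.5 [-4.5  1.2  1. ] -4.6
-74.0 [-7.7  1.4  3.9] -7.7
-72.5 [-10.1   2.8   7.6] -10.5
9.1167
ball (((0.0, 0.0), (0.0, 0.0), 0.0), np.int64(0)) exp [np.float64(513.4128249904487), np.float64(38.89272217769326), 0]
```

```bash
python3 - <<'E'
from fit import *
o=ori(72.2)
env.servo_line(D(-100,-42,240),200)
c=cam("wrist");P=cloud(c);save(c,"w2.png",s=1.2)
print("ball",rect(P,126,155,D(-54,40,0)[:2],40),"exp",D(-54,40,0))
c=cam("scene");P=cloud(c)
print("ball scene",rect(P,126,155,D(-70,40,0)[:2],45))
env.servo_line(D(-78,-42,200),150)
env.servo_line(D(-78,-42,172),80)
f0=np.array(env.get_contact_force())
env.servo_line(D(-78,-42,160),30)
for z in np.arange(159,152,-.7):
    env.servo_line(D(-78,-42,z),15)
    f=(np.array(env.get_contact_force())-f0);print(round(z,1),f.round(1),np.round(env.get_ee_pos()[2],1))
    if f[2]>18: break
env.servo_line(D(-78,-42,190),120)
env.servo_line(D(-100,-42,240),200)
c=cam("wrist");P=cloud(c)
m=np.hypot(P[...,0]-D(-78,-42,0)[0],P[...,1]-D(-78,-42,0)[1])<11
print("button z",np.nanmedian(P[m][:,2]),m.sum(),env.get_time())
E
```

```text
ball (((509.4355773925781, 40.64176940917969), (24.304697036743164, 16.956247329711914), 56.09653091430664), np.int64(969)) exp [np.float64(513.4128249904487), np.float64(38.89272217769326), 0]
ball scene (((517.5903930664062, 41.947471618652344), (20.14725685119629, 22.716035842895508), 9.196622848510742), np.int64(62))
159.0 [ 1.  -0.4 -0. ] 159.0
158.3 [-0.6  1.5  0.5] 158.3
157.6 [0.5 0.8 0.8] 157.5
156.9 [-1.4  0.5  6. ] 157.2
156.2 [-3.8  0.3 10.9] 157.1
155.5 [-5.7  0.4 16.4] 157.0
154.8 [-6.8  0.5 21.8] 156.9
button z 83.95230327836553 412 14.0083
```

View pics/w2.png

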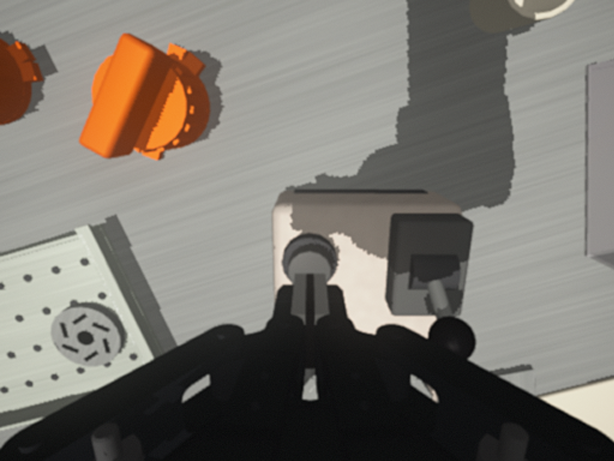

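Lever is at its stop: ball at about (513,41) against an expected (513,39). The button top reads z 84, so it is down. Now grasp and turn.

```bash
python3 - <<'E'
from fit import *
g=D(50,0,0)
env.open_gripper()
env.goto([g[0],g[1],255],ori(-16.8))
env.servo_line([g[0],g[1],204],100)
f0=np.array(env.get_contact_force());print(f0,env.get_time())
env.clamp();print("w",env.get_gripper_width(),(np.array(env.get_contact_force())-f0).round(1),np.round(env.get_ee_pos(),1))
q=np.array(env.get_q());print(q.round(2))
for d in [15,40,65,86]:
    t=q.copy();t[6]+=np.deg2rad(d);env.move_j(t.tolist())
    y=R.from_quat(env.get_eef_rot()).as_matrix()[:,1]
    print(d,"yaw",np.rad2deg(np.arctan2(y[1],y[0])).round(1),np.round(env.get_ee_pos(),1),(np.array(env.get_contact_force())-f0).round(1),np.round(env.get_ft_torque(),2),round(env.get_gripper_width(),3))
    if abs(env.get_ft_torque()[2])>4: break
c=cam("scene");b=env.spot_in(c,"head")
save(c,"s3.png",(150,120,290,240),5);print(env.get_time())
E
```

```text
[-0.36923813  0.2883303   0.0595221 ] 16.6
w 0.2466191911772025 [ 1.6 -1.   1.1] [600.8 -31.1 204.5]
[-0.68  0.53  0.84  1.83 -0.47  0.99  0.07]
15 yaw -1.9 [600.5 -30.9 204.5] [-0.1  0.3  0.4] [0.1  0.23 0.07] 0.246
40 yaw 23.0 [600.6 -31.  204.5] [-0.1  0.1  2.7] [0.09 0.28 0.03] 0.246
65 yaw 48.0 [600.7 -31.2 204.5] [-0.9 -0.1  1.8] [-0.01  0.3   0.03] 0.246
86 yaw 69.0 [600.8 -31.2 204.5] [ 0.6 -0.9  1.1] [-0.05  0.23  0.09] 0.245
19.1
```

View pics/s3.png

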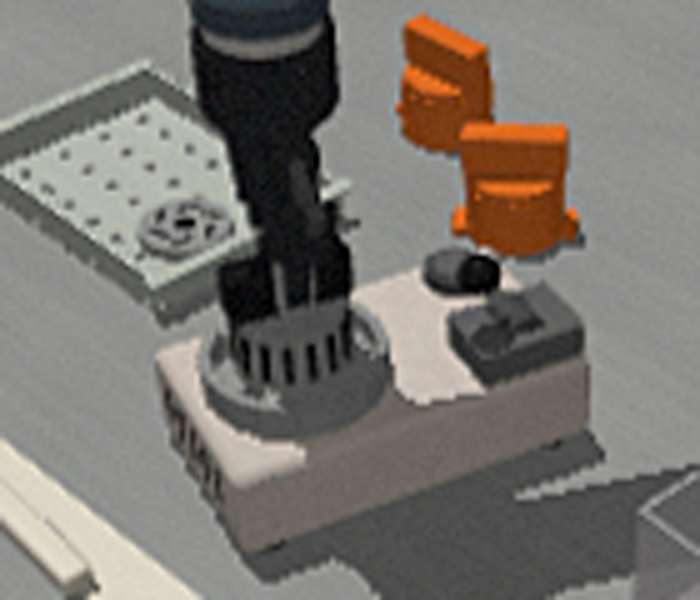

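Fingers hold the bar, torque stayed near zero and the gripper turned 86°. Lift slowly with a force check, and refit the tray from the saved clouds.

```bash
python3 - <<'E'
from fit import *
p=env.get_ee_pos();f0=np.array(env.get_contact_force())
for z in [209,216,224]:
    env.servo_line([p[0],p[1],z],40);f=(np.array(env.get_contact_force())-f0);print(z,f.round(1),np.round(env.get_ft_torque(),2))
    if abs(f[2])>15: print("STOP");break
else:
    env.servo_line([p[0],p[1],320],120)
    print(env.get_gripper_width(),np.array(env.get_contact_force()).round(1),env.get_time())
    c=cam("scene");save(c,"s4.png",(150,60,290,240),4)
for n in ["top0","scene0"]:
    P=np.load(f"/tmp/{n}.npz")["P"];col=np.load(f"/tmp/{n}.npz")["col"].astype(int)
    m=(P[...,2]>24)&(P[...,2]<36)&(abs(P[...,0]-475)<120)&(P[...,1]<-190)&(P[...,1]>-520)
    k=cv2.connectedComponents(cv2.dilate(m.astype(np.uint8),np.ones((3,3))))[1]
    b=np.argmax(np.bincount(k[m])[1:])+1; Q=P[m&(k==b)]
    print(n,cv2.minAreaRect(Q[:,:2].astype(np.float32)),np.percentile(Q[:,0],[1,5,95,99]).round(),np.percentile(Q[:,1],[1,5,95,99]).round())
    d=(P[...,2]>-3)&(P[...,2]<9)&(abs(P[...,0]-475)<75)&(P[...,1]<-330)&(P[...,1]>-440)
    print("floor z",np.median(P[d][:,2]))
E
```

```text
209 [-0.4 -0.4 -5.6] [-0.03 -0.03 -0.02]
216 [ 0.3 -0.7 -5.5] [ 0.    0.02 -0.  ]
224 [-0.6 -1.  -6.1] [ 0.01  0.04 -0.  ]
0.24048774798824926 [-0.1 -1.  -5.2] 20.9917
top0 ((480.0578308105469, -335.270263671875), (258.6474304199219, 177.68809509277344), 87.9584732055664) [391. 396. 565. 570.] [-465. -462. -209. -206.]
floor z 4.332381104239971
scene0 ((483.29644775390625, -333.8624267578125), (260.64910888671875, 180.80859375), 87.99332427978516) [394. 398. 568. 573.] [-463. -458. -207. -203.]
floor z 3.1039636089332134
```

View pics/s4.png

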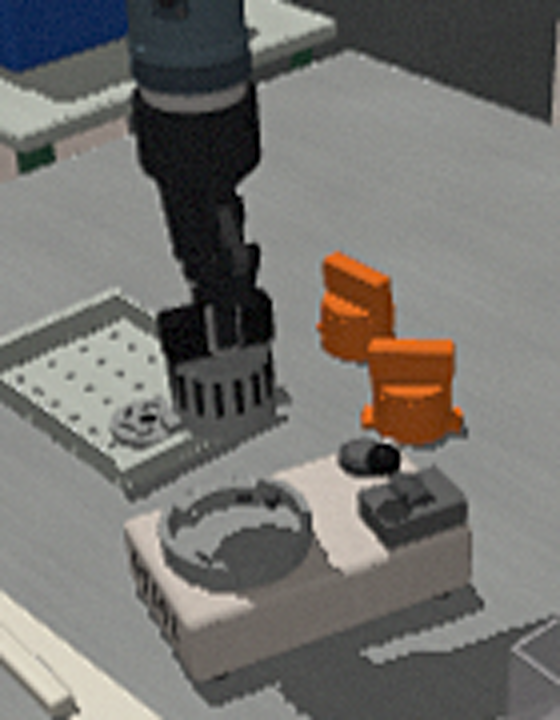

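The head is clear and upright in the gripper. The tray's rim includes flanges, which explains the 260 mm length, and its centre is about (481,-335) with yaw -2°. Moving over the free half and checking before lowering.

```bash
python3 - <<'E'
from fit import *
env.servo_line([540,-210,320],200)
env.goto([479.5,-389.5,260],ori(69))
print(env.get_time(),np.round(env.get_q(),2),np.round(env.get_ee_pos(),1))
c=cam("wrist");save(c,"w5.png",s=1.2);P=cloud(c)
m=(P[...,2]>24)&(P[...,2]<36)&(abs(P[...,0]-480)<110)&(P[...,1]<-190)&(P[...,1]>-480)
Q=P[m];print(m.sum(),np.percentile(Q[:,0],[1,99]).round(),np.percentile(Q[:,1],[1,99]).round())
d=(P[...,2]>-3)&(P[...,2]<9)&(np.hypot(P[...,0]-480,P[...,1]+390)<70);print("floor",np.median(P[d][:,2]),d.sum())
print("disc",rect(P,9,19,(499,-271),45))
E
```

```text
22.9417 [-0.1   0.52  0.94  1.75 -0.46  1.11  2.19] [ 480.6 -388.5  259.5]
5602 [393. 571.] [-462. -206.]
floor 3.5090311983317406 5881
disc (((499.72161865234375, -273.9869384765625), (67.79293823242188, 65.95622253417969), 68.78351593017578), np.int64(3014))
```

View pics/w5.png

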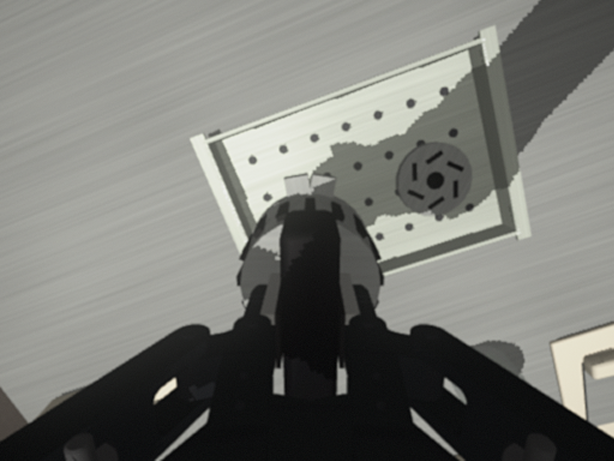

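The tray rim and disc (px 363,150) agree with the fit, and the free half is below the head. Lowering gently.

```bash
python3 - <<'E'
from fit import *
x,y=479.8,-389
env.servo_line([x,y,165],120);env.servo_line([x,y,137],50);env.hold(.2)
f0=np.array(env.get_contact_force());print(f0.round(1),np.round(env.get_ee_pos(),1))
for z in np.arange(136.4,127,-.6):
    env.servo_line([x,y,z],12);f=np.array(env.get_contact_force())-f0
    if f[2]>3: break
print(round(z,1),f.round(1),np.round(env.get_ee_pos(),1),np.round(env.get_ft_torque(),2))
env.open_gripper();env.hold(.3)
env.servo_line([x,y,z+40],60);env.servo_line([x,y,300],200)
env.servo_line([x-60,y+60,330],200)
print(env.get_time(),np.array(env.get_contact_force()).round(1))
c=cam("wrist");save(c,"w6.png",s=1.2);P=cloud(c)
print("bar top",rect(P,80,95,(480,-389),60)); m=(P[...,2]>80)&(P[...,2]<95)&(np.hypot(P[...,0]-480,P[...,1]+389)<60);print(np.percentile(P[m][:,2],[10,50,90]))
print("disc",rect(P,9,19,(499,-272),42))
c=cam("scene");save(c,"s6.png",(110,90,290,240),4);P=cloud(c)
print("ball",rect(P,126,155,D(-70,40,0)[:2],45),"button",np.nanmedian(P[np.hypot(P[...,0]-D(-78,-42,0)[0],P[...,1]-D(-78,-42,0)[1])<9][:,2]))
E
```

```text
[ 0.5  0.1 -5.1] [ 480.  -389.3  137.4]
132.2 [-1.4  1.1  3.5] [ 479.9 -389.1  132.5] [0.2  0.12 0.02]
29.9917 [ 0.4  0.2 -0.3]
bar top (((479.5904541015625, -388.9358215332031), (22.116939544677734, 75.76409912109375), 69.07243347167969), np.int64(1096))
[85.20839848 87.04088959 88.14038065]
disc (((499.3314514160156, -274.0218505859375), (67.21841430664062, 66.46491241455078), 69.51146697998047), np.int64(1760))
ball (((519.060302734375, 42.71564483642578), (18.056865692138672, 24.047191619873047), 26.301206588745117), np.int64(62)) button 83.01492483401444
```

View pics/s6.png

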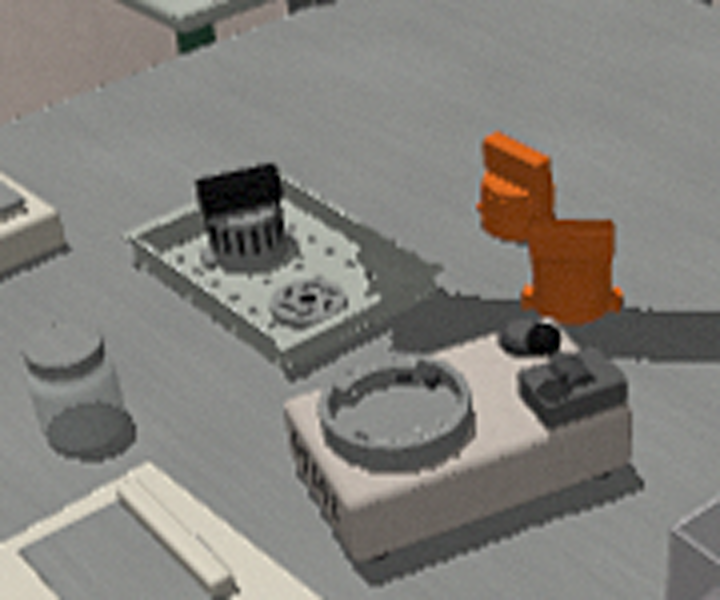

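View pics/w6.png

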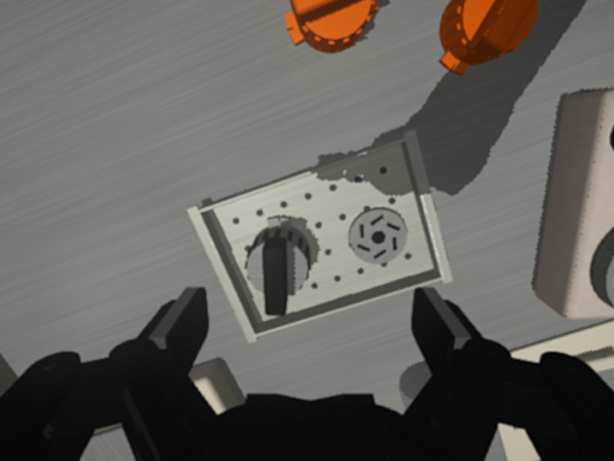

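The head stands upright in the tray's free half (wrist px 229,222). The disc at (315,197) hasn't moved, the lever is off, and nothing touches the robot. Handing in.

```bash
python3 -c "
from plant import env
print(env.get_time());print(env.finish_job())"
```

```text
30.0917
the job is handed in; nothing more can be done
None
```

The job is handed in at 30.1 s of the 58 s allowed. No verdict is reported back.

**What I did, in order:**
1. Pushed the lever to its stop, with the contact force rising to about 10 N.
2. Pressed the button to its hard stop, at about 22 N.
3. Gripped the bar and turned the head 86° anticlockwise. The wrist moment stayed at 0.3 N m or less.
4. Lifted the head straight off and lowered it in 0.6 mm steps onto the tray floor, stopping at 3.5 N of contact. Then I let go and backed away.

**Last checks:**
- **Head:** the bar top is centred at (480, -389) mm, within 1 mm of the target. It reads about 87 mm high against an expected 88, and it stands upright.
- **Disc:** it did not move, staying at about (499, -274) mm.
- **Button:** it is still down, reading 83 to 84 mm high.
- **Lever:** it is still off. The scene camera put the ball 4 to 7 mm from the expected off position, while the wrist view was within 4 mm. Each camera sees only the near side of the ball.
- **Look-alikes:** I never touched the orange ones.

One measurement disagreed with the text: the tray rim measured about 260 x 178 mm instead of 240 x 170. I took this to be end flanges; the centre agreed in three views to about 3 mm. I didn't measure the other bystanders afterwards, but the arm never worked near them.

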